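# Call the apprentice and point out the next job

## Task

Press the call button on its own low box all the way down and let it up again to fetch the apprentice. Then show the job without touching: hold the fingertips two or three centimetres above the middle of the body of the long-shackle padlock for at least two seconds, then move them to the same height above the middle of the gap between the vice jaws and finish there, still pointing. Do not touch the padlocks or the vice, do not bring the fingers down over the other two padlocks on the way, and leave the other loose things on the bench where they are.

Things in the scene. Friction and masses are not known exactly. Their poses are not given: they have to be found in the camera images.
- call_box: fixed grey box 70 x 70 x 32 mm high, standing alone on the robot's left (the similar button far to the right on the green key-cutting machine is not it); the call button is in the middle of its top. Origin: centre of its underside.
- call_top (a point): centre of the top face of the black round call button (32 mm across, in a round steel collar), 54 mm above the bench when up. It moves with the button.
- call (a joint): how far the call button is pressed, m: 0 up, 0.006 fully down; pressed straight down; a spring (about 5 N fully down) brings it back up.
- padlock_long: the long-shackle padlock, loose, lying flat: brass body 44 (x) x 42 (y) x 20 mm high, steel shackle 8 mm thick and 32 mm wide reaching 66 mm beyond the body's edge along its +x, shackle top 14 mm above the bench. Origin: centre of the body's underside, z up.
- padlock_long_mid (a point): middle of the top face of the long-shackle padlock's body, 20 mm above the bench.
- padlock_short: ordinary padlock, not the wanted one, lying flat: brass body 50 x 50 x 20 mm high, steel shackle reaching only 30 mm beyond the body along its +x. Origin: centre of the body's underside.
- padlock_short_mid (a point): middle of the top face of the ordinary padlock's body, 20 mm above the bench.
- padlock_disc: round disc padlock, not the wanted one, lying flat: brass disc 70 mm across, 24 mm high, small steel shackle at its rim. Origin: centre of its underside.
- padlock_disc_mid (a point): middle of the disc padlock's top face, 24 mm above the bench.
- vice: fixed grey bench vice on the robot's right, 115 mm high. Its x axis is across the jaws: screw and T-bar reach 135 mm from the origin towards -x, the anvil 95 mm towards +x. Jaws 75 mm wide (y). Origin: on the bench under the jaw gap.
- vice_gap (a point): middle of the gap between the vice jaws (22 mm wide across the jaws, 75 mm along them), level with the jaw tops, 115 mm above the bench; the jaws are the highest part of the vice.
- key_a: loose steel key blank 63 mm long, 4 mm thick, flat on the bench between padlocks and call button.
- key_b: loose steel key blank 63 mm long, 4 mm thick, flat on the bench in front of the padlocks (robot side).
- driver: loose screwdriver lying on the bench in front of the padlocks (robot side), under 40 mm high.
- brush: loose brush lying on the bench beyond the padlocks, under 50 mm high.
- file: loose file with a wooden handle, 260 mm long, 22 mm high, lying on the bench beyond the padlocks.
- tin: loose open aluminium tin, 72 mm across, 70 mm high, upright on the bench beyond the call button. Origin: centre of its underside.
Mind the look-alikes: they are no part of the job. Leave any brown look-alike of the call_box alone.

How it is judged:
By the outcome, as a careful person would: the job done as asked, in the order asked, and still so for the second after the job is handed in, with the robot touching nothing.
It also fails if it takes over 46 s, if anything falls off the work surface, if the arm or the gripper's body presses on something with over 40 N, if the wrist force passes 120 N, or if a joint passes its speed limit or range.

## Robot

A 6-joint arm with a two-finger parallel gripper is mounted at the origin on the work surface. World frame = base frame: x ahead of the robot, y to its left, z up, the work surface at z = 0. Lengths are in m, angles in rad, forces in N, time in s.
With the tool pointing down it reaches from about 0.3 to 0.95 m from the base axis. Payload 3.1 kg.
Tool frame: the origin (TCP) lies between the finger pads, 19 mm behind the fingertips; this is the grasp point; z points along the fingers, y is the line along which they close (so a half turn about z gives the same grasp; the last joint's range is limited). The gripper opens to 85 mm and grips with 20 to 120 N. Pads are 22 mm wide; open, the fingers measure 114 mm over their backs; the gripper's body (76 mm by 85 mm) begins 54 mm behind the grasp point. The pads swing forward as they close: fully open they stand 13 mm farther back than shut.
Start: joints at [-1.312, 0.308, 1.634, -0, 1.2, -0.07], TCP at [0.202, -0.592, 0.25] pointing down, gripper open.
Joint ranges: [-3.06, 3.06], [-0.79, 1.96], [0.05, 2.63], [-1.19, 4.34], [0.05, 2.64], [-2.94, 2.94]. Speed limits (rad/s): [2.79, 2.79, 3.14, 3.14, 3.14, 3.14].

## Interface

Orientations are given as a rotation vector (axis times angle).
In Python, from plant import robot gives the robot as it stands.
- The arm moves only by the tool apply_moves, never from a script. Its argument "rows" is a list of rows, each an object with "dp": the shift along the world's x, y, z in mm, a list of three; "turn": the turn about the world's z in degrees; "jaw": the opening in per cent of the stroke, from 0 (shut) to 100 (fully open). A call has 1 to 5 rows; each row is the pose to reach, as a shift and turn from the pose commanded when the call began; what a row does not reach only later rows make up. A row lasts 1/10 s, in which the tool goes at most 50 mm and 8.59 degrees, less where a joint would pass 70% of its speed; a pose out of reach is approached as far as the arm can. A call with a gripper value outside its range is refused whole. The fingers move at their own pace and stop on an object; "squeeze" is the grip in N (left out, the last holds). Time passes only in rows, so rows that repeat a pose let the fingers close. It gives the time, the measured TCP pose, the force, the opening and the grip force at its end, in the units of the state.
- robot.get_obs(): the state, without advancing time (a new reading comes with each control period).
- robot.camera(name): name is "scene" or "top"; returns (picture, depth): 384x512x3 uint8, red, green, blue; 384x512 float32, m along the optical axis (not along the pixel's ray), 0 where there is no reading.
- robot.camera_params(name): a dict with "fx", "fy", "cx", "cy" (pixels), "k1" (the pictures are not rectified: a ray, as slopes to the right and down, at radius r is drawn at 1 + k1 r^2 times it, then the intrinsics apply), "pose" (4x4, takes a point from camera to world coordinates). Camera axes: x right, y up, looking along -z (the intrinsics and any distortion apply to the point x, -y, -z); pixel columns grow to the right and rows downward; lengths in m; the calibration is good to about 2 mm. A picture is of the moment at which its call begins. camera_params takes no time and is no camera call.
- robot.job_done(): hands the job in; it is judged then, once.
The state is a dict: "time_s": time; "joint_pos": joint angles; "qvel": joint speeds; "effort": joint torques, N m; "tcp_pos": TCP position; "orientation": TCP orientation; "wrist_force": force on the tool from outside, world axes, zero at the start; "wrist_torque": the same for the moment, N m; "finger_gap": finger opening in m; "gripper_force": force on a finger pad.
Only numpy, scipy, OpenCV 4.12 (cv2) and the standard library are available. Lean on these libraries where they do the work, as an engineer would, in place of code of your own. Each camera call takes 0.05 s, during which the arm holds its last target. There are 200 camera calls.

## Working session

There is one attempt and no reset: what is moved stays moved. The work goes in short steps, Python scripts to look and compute and a tool call to move; the robot and the scene stay as the last step left them, time stands still between calls to the robot, and variables do not carry over. Pictures are saved under pics/ and viewed, at most 10 in all, crops included, and the job is handed in when it is done.

Besides the shell and the picture viewer there is one more tool, called after "Emit:" as name([rows], argument=value, ...), one row to a line, values as JSON. apply_moves: Moves the arm, as the interface text tells. Its arguments: {"type":"object","properties":{"rows":{"type":"array"},"squeeze":{"type":"number"}},"required":["rows"]}

```bash
mkdir -p pics; cat > h.py <<'E'
import numpy as np, cv2
from plant import robot
def world(name,depth,u,v,w=2):
    p=robot.camera_params(name)
    x=(u-p["cx"])/p["fx"]; y=(v-p["cy"])/p["fy"]
    a,b=x,y
    for _ in range(20):
        s=1+p["k1"]*(a*a+b*b); a,b=x/s,y/s
    d=depth[int(v)-w:int(v)+w+1,int(u)-w:int(u)+w+1]; d=np.median(d[d>0])
    return (p["pose"]@np.array([a*d,-b*d,-d,1]))[:3]
E
python3 - <<'E'
from h import *
for n in("top","scene"):
    im,d=robot.camera(n); np.save(n+"_d.npy",d); np.save(n+"_im.npy",im)
    cv2.imwrite(f"pics/{n}0.png",cv2.resize(im[:,:,::-1],(768,576)))
    print(n,robot.camera_params(n)["pose"].round(2).tolist())
print(robot.get_obs()["orientation"],robot.get_obs()["time_s"],robot.get_obs()["finger_gap"])
E
```

```text
top [[-0.03, 0.99, -0.13, 0.41], [-1.0, -0.03, -0.01, 0.0], [-0.01, 0.13, 0.99, 1.07], [0.0, 0.0, 0.0, 1.0]]
scene [[-0.81, -0.47, 0.35, 0.89], [0.58, -0.64, 0.5, 0.52], [-0.01, 0.6, 0.8, 0.94], [0.0, 0.0, 0.0, 1.0]]
[-3.09713427e+00 -5.13774461e-01  3.19862382e-04] 0.1 0.08542514218595146
```

View pics/top0.png

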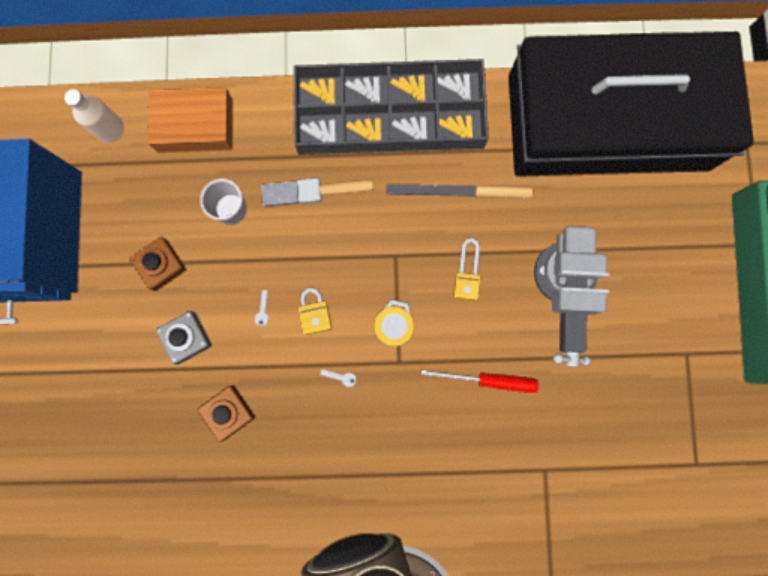

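View pics/scene0.png

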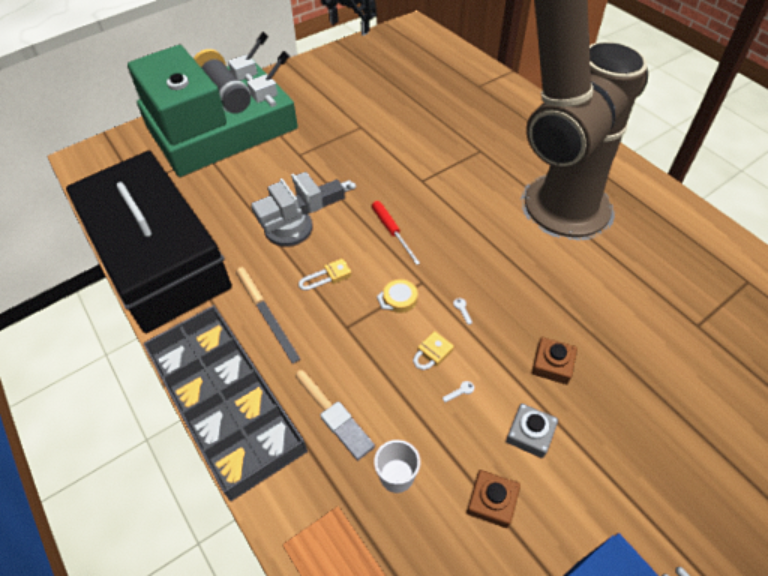

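The top view (768 px wide) shows the grey box's button at (180,337), the long padlock's body at (467,287), and the vice jaws at about (582,264) and (580,300). The brown look-alike boxes stand at (152,262) and (222,414). The scene view shows the same button at (535,425).

```bash
python3 - <<'E'
from h import *
dt=np.load("top_d.npy"); ds=np.load("scene_d.npy")
for n,u,v in [("btn",180,337),("box corner area",163,345),("long",467,287),("long shackle end",471,241),("jaw far",584,264),("jaw near",580,299),("gap",581,283),("short",315,319),("disc",394,325)]:
    print(n,world("top",dt,u/1.5,v/1.5,1).round(4))
for n,u,v in [("btn",536,425),("long",339,269),("jaw far",284,201),("jaw near",308,191)]:
    print("scene",n,world("scene",ds,u/1.5,v/1.5,1).round(4))
# whole-region statistics from the depth: every pixel -> world
def cloud(name,d,im):
    V,U=np.mgrid[0:384,0:512]
    p=robot.camera_params(name); x=(U-p["cx"])/p["fx"]; y=(V-p["cy"])/p["fy"]; a,b=x,y
    for _ in range(20):
        s=1+p["k1"]*(a*a+b*b); a,b=x/s,y/s
    P=np.stack([a*d,-b*d,-d,np.ones_like(d)],-1)@p["pose"].T
    return P[...,:3]
for name,d in(("top",dt),("scene",ds)):
    im=np.load(name+"_im.npy").astype(int); P=cloud(name,d,im)
    b=world("top",dt,120,225,1); l=world("top",dt,311,191,1); g=world("top",dt,389,176,1)
    m=(np.hypot(P[...,0]-b[0],P[...,1]-b[1])<.03)&(im.sum(-1)<150)&(P[...,2]>.045)
    print(name,"btn dark",m.sum(),P[m].mean(0))
    m=(np.hypot(P[...,0]-l[0],P[...,1]-l[1])<.05)&(im[...,0]-im[...,2]>100)&(P[...,2]>.012)
    print(name,"brass",m.sum(),P[m].mean(0),P[m].min(0),P[m].max(0),cv2.minAreaRect((P[m][:,:2]*1000).astype(np.float32)))
    m=(np.hypot(P[...,0]-g[0],P[...,1]-g[1])<.09)&(P[...,2]>.106)&(P[...,2]<.125)
    q=P[m]; print(name,"jaws",m.sum(),q.mean(0),q.min(0),q.max(0),cv2.minAreaRect((q[:,:2]*1000).astype(np.float32)))
E
```

```text
btn [0.4655 0.3442 0.0539]
box corner area [4.549e-01 3.924e-01 4.000e-04]
long [ 0.5389 -0.1446  0.0214]
long shackle end [ 0.6216 -0.1569  0.0119]
jaw far [ 0.5596 -0.3207  0.1095]
jaw near [ 0.5037 -0.3099  0.1106]
gap [ 0.5337 -0.3261  0.0719]
short [0.4915 0.1203 0.0202]
disc [ 0.4767 -0.0158  0.0253]
scene btn [0.4736 0.356  0.055 ]
scene long [ 0.5415 -0.1401  0.02  ]
scene jaw far [ 0.5696 -0.2947  0.1111]
scene jaw near [ 0.5136 -0.291   0.1105]
top btn dark 27 [0.46931084 0.34441289 0.05387679]
top brass 236 [ 0.54155691 -0.14402108  0.01976455] [ 0.51875447 -0.16625129  0.01203784] [ 0.56423156 -0.12233454  0.02589173] ((542.14306640625, -144.6369171142578), (42.18143844604492, 44.09245300292969), 80.9889144897461)
top jaws 936 [ 0.53239644 -0.31713165  0.11105752] [ 0.48456101 -0.3571535   0.10601736] [ 0.5805664  -0.27754297  0.12023843] ((532.7576904296875, -317.3695983886719), (74.94786071777344, 92.99742126464844), 85.03002166748047)
scene btn dark 97 [0.4713072  0.35183792 0.05435359]
scene brass 124 [ 0.54593969 -0.14105547  0.02012694] [ 0.52234023 -0.16615477  0.01274352] [ 0.56707414 -0.12125121  0.02641973] ((544.3733520507812, -144.48497009277344), (45.36252212524414, 41.79813003540039), 81.03833770751953)
scene jaws 401 [ 0.53662866 -0.31319425  0.1118662 ] [ 0.48706814 -0.35788407  0.10602473] [ 0.58227024 -0.27528724  0.11993841] ((534.0028686523438, -316.478759765625), (77.3465576171875, 93.8857650756836), 85.64434051513672)
```

```bash
python3 - <<'E'
import numpy as np,cv2
im=np.load("top_im.npy")[:,:,::-1]
a=cv2.resize(im[145:250,285:425],None,fx=5,fy=5,interpolation=cv2.INTER_CUBIC)
cv2.imwrite("pics/crop.png",a)
E
```

```text
(no output)
```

View pics/crop.png

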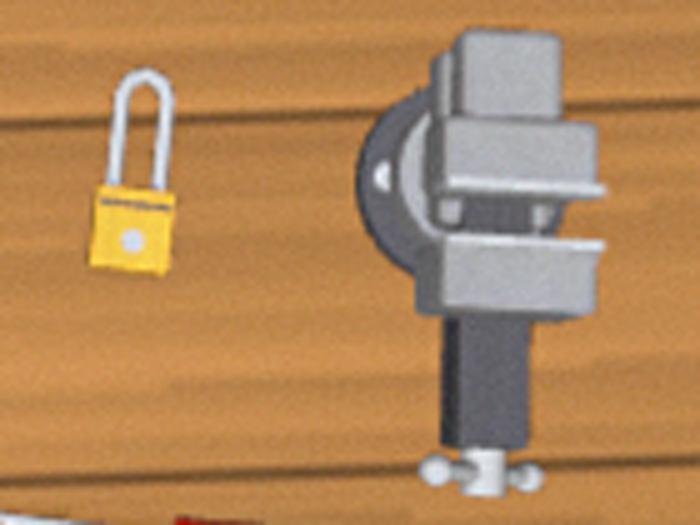

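The crop shows the brass body centred at (133,232) and the jaw gap running between rows 195 and 240, midway between the two jaws. The two cameras disagree by 7 mm on the button, so I'll check it against the box outline.

```bash
python3 - <<'E'
from h import *
for name in("top","scene"):
    d=np.load(name+"_d.npy"); p=robot.camera_params(name)
    V,U=np.mgrid[0:384,0:512]; x=(U-p["cx"])/p["fx"]; y=(V-p["cy"])/p["fy"]; a,b=x,y
    for _ in range(20):
        s=1+p["k1"]*(a*a+b*b); a,b=x/s,y/s
    P=(np.stack([a*d,-b*d,-d,np.ones_like(d)],-1)@p["pose"].T)[...,:3]
    near=np.hypot(P[...,0]-.47,P[...,1]-.348)<.055
    for lo,hi in((.026,.06),(.044,.06)):
        q=P[near&(P[...,2]>lo)&(P[...,2]<hi)]
        print(name,lo,len(q),q.mean(0).round(4),q[:,2].max().round(4),cv2.minAreaRect((q[:,:2]*1000).astype(np.float32)))
E
```

```text
top 0.026 713 [0.4661 0.3471 0.0385] 0.0598 ((466.70904541015625, 350.32647705078125), (70.54041290283203, 69.87396240234375), 27.391334533691406)
top 0.044 205 [0.467  0.3475 0.0508] 0.0598 ((467.1552429199219, 349.4292907714844), (43.3333854675293, 44.50668716430664), 20.0659236907959)
scene 0.026 696 [0.4739 0.3539 0.0388] 0.0592 ((468.5245666503906, 351.1050720214844), (70.94328308105469, 69.31059265136719), 28.301044464111328)
scene 0.044 215 [0.4725 0.3521 0.0503] 0.0592 ((470.838623046875, 351.2152099609375), (43.56267547607422, 45.64891052246094), 45.466033935546875)
```

Emit:
apply_moves([
  {"dp": [15, 50, 0], "turn": 0, "jaw": 0},
  {"dp": [30, 100, 0], "turn": 0, "jaw": 0},
  {"dp": [45, 150, 0], "turn": 0, "jaw": 0},
  {"dp": [60, 200, 0], "turn": 0, "jaw": 0},
  {"dp": [75, 250, 0], "turn": 0, "jaw": 0},
])

```text
time_s: 0.6
tcp_pos: [0.2736, -0.3499, 0.2494]
orientation: [-3.099, -0.513, -0.0]
wrist_force: [0.6, 0.8, 1.1]
finger_gap: 0.0123
gripper_force: 0.0
```

Both box outlines put the button at (0.468, 0.350), measuring 70 x 70 mm as given.

Emit:
apply_moves([
  {"dp": [13, 48, 0], "turn": 0, "jaw": 0},
  {"dp": [26, 96, 0], "turn": 0, "jaw": 0},
  {"dp": [39, 144, 0], "turn": 0, "jaw": 0},
  {"dp": [52, 192, 0], "turn": 0, "jaw": 0},
  {"dp": [65, 240, 0], "turn": 0, "jaw": 0},
])

```text
time_s: 1.1
tcp_pos: [0.3384, -0.1101, 0.2499]
orientation: [3.099, 0.513, 0.001]
wrist_force: [0.8, 0.8, -0.2]
finger_gap: 0.0002
gripper_force: 0.0
```

Emit:
apply_moves([
  {"dp": [13, 48, 0], "turn": 0, "jaw": 0},
  {"dp": [26, 96, 0], "turn": 0, "jaw": 0},
  {"dp": [39, 144, 0], "turn": 0, "jaw": 0},
  {"dp": [52, 192, 0], "turn": 0, "jaw": 0},
  {"dp": [65, 240, 0], "turn": 0, "jaw": 0},
])

```text
time_s: 1.6
tcp_pos: [0.4034, 0.1301, 0.2499]
orientation: [3.099, 0.515, 0.001]
wrist_force: [0.8, -1.6, -0.4]
finger_gap: -0.0001
gripper_force: 0.0
```

Emit:
apply_moves([
  {"dp": [15, 45, 0], "turn": 0, "jaw": 0},
  {"dp": [30, 90, 0], "turn": 0, "jaw": 0},
  {"dp": [45, 135, 0], "turn": 0, "jaw": 0},
  {"dp": [60, 180, 0], "turn": 0, "jaw": 0},
  {"dp": [60, 205, 0], "turn": 0, "jaw": 0},
])

```text
time_s: 2.1
tcp_pos: [0.4647, 0.3363, 0.2495]
orientation: [-3.098, -0.516, -0.002]
wrist_force: [0.1, -1.0, 0.7]
finger_gap: 0.0
gripper_force: 0.0
```

Emit:
apply_moves([
  {"dp": [1, 7, -45], "turn": 0, "jaw": 0},
  {"dp": [1, 7, -90], "turn": 0, "jaw": 0},
  {"dp": [1, 7, -130], "turn": 0, "jaw": 0},
  {"dp": [1, 7, -160], "turn": 0, "jaw": 0},
  {"dp": [1, 7, -160], "turn": 0, "jaw": 0},
])

```text
time_s: 2.6
tcp_pos: [0.4601, 0.3372, 0.0844]
orientation: [3.094, 0.514, -0.018]
wrist_force: [-0.0, 0.0, -0.6]
finger_gap: -0.0
gripper_force: 0.0
```

```bash
python3 - <<'E'
from h import *
im,d=robot.camera("scene"); o=robot.get_obs(); print(o["tcp_pos"],o["wrist_force"])
a=cv2.resize(im[200:345,290:440,::-1],None,fx=4,fy=4,interpolation=cv2.INTER_CUBIC)
cv2.imwrite("pics/press.png",a)
E
```

```text
[0.46229798 0.33851893 0.08726938] [-1.00357514 -0.32062162  0.49605307]
```

View pics/press.png

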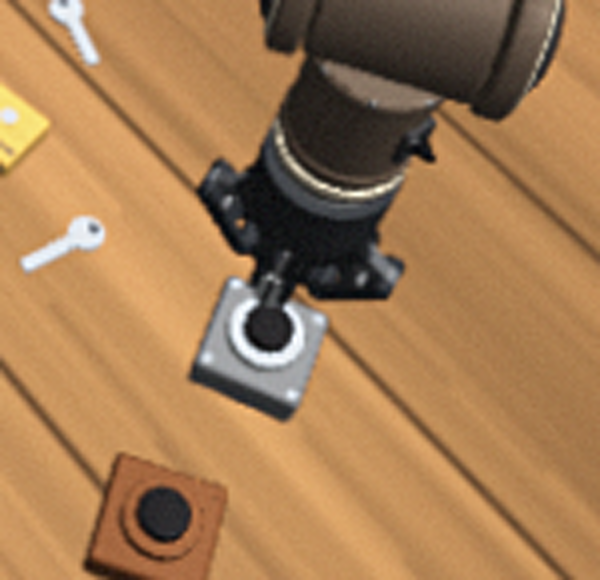

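The crop shows the shut fingertips at (270,290), just short of the button centre at (268,328). I'll let the arm settle, then centre it.

Emit:
apply_moves([
  {"dp": [0, 0, 0], "turn": 0, "jaw": 0},
  {"dp": [0, 0, 0], "turn": 0, "jaw": 0},
  {"dp": [0, 0, 0], "turn": 0, "jaw": 0},
])

```text
time_s: 2.95
tcp_pos: [0.4662, 0.3408, 0.0923]
orientation: [-3.098, -0.514, -0.006]
wrist_force: [-0.2, -0.2, 1.3]
finger_gap: 0.0
gripper_force: 0.0
```

Emit:
apply_moves([
  {"dp": [2, 9, -10], "turn": 0, "jaw": 0},
  {"dp": [2, 9, -10], "turn": 0, "jaw": 0},
  {"dp": [2, 9, -10], "turn": 0, "jaw": 0},
  {"dp": [2, 9, -10], "turn": 0, "jaw": 0},
])

```text
time_s: 3.35
tcp_pos: [0.4664, 0.3489, 0.0798]
orientation: [3.099, 0.515, -0.001]
wrist_force: [0.0, -0.2, -0.5]
finger_gap: -0.0
gripper_force: 0.0
```

Emit:
apply_moves([
  {"dp": [1, 1, -4], "turn": 0, "jaw": 0},
  {"dp": [1, 1, -7], "turn": 0, "jaw": 0},
  {"dp": [1, 1, -10], "turn": 0, "jaw": 0},
  {"dp": [1, 1, -12], "turn": 0, "jaw": 0},
  {"dp": [1, 1, -12], "turn": 0, "jaw": 0},
])

```text
time_s: 3.85
tcp_pos: [0.4678, 0.35, 0.0681]
orientation: [-3.099, -0.514, -0.0]
wrist_force: [-1.1, 0.1, 4.2]
finger_gap: 0.0002
gripper_force: 2.0
```

Emit:
apply_moves([
  {"dp": [0, 0, -1], "turn": 0, "jaw": 0},
  {"dp": [0, 0, -2], "turn": 0, "jaw": 0},
  {"dp": [0, 0, -3], "turn": 0, "jaw": 0},
  {"dp": [0, 0, -3], "turn": 0, "jaw": 0},
])

```text
time_s: 4.25
tcp_pos: [0.4679, 0.35, 0.0667]
orientation: [3.099, 0.514, -0.0]
wrist_force: [-3.3, -2.1, 12.4]
finger_gap: -0.0002
gripper_force: 6.1
```

Fully down: force rose to 12 N and the tip stopped at 47.7 mm, which is 6 mm below the top. Releasing.

Emit:
apply_moves([
  {"dp": [0, 0, 3], "turn": 0, "jaw": 0},
  {"dp": [0, 0, 12], "turn": 0, "jaw": 0},
  {"dp": [0, 0, 50], "turn": 0, "jaw": 0},
  {"dp": [0, 0, 95], "turn": 0, "jaw": 0},
  {"dp": [0, 0, 140], "turn": 0, "jaw": 0},
])

```text
time_s: 4.75
tcp_pos: [0.4667, 0.3493, 0.2054]
orientation: [3.098, 0.514, -0.004]
wrist_force: [0.6, -0.5, 0.1]
finger_gap: 0.0002
gripper_force: 0.0
```

Emit:
apply_moves([
  {"dp": [6, -40, 10], "turn": 0, "jaw": 0},
  {"dp": [12, -80, 10], "turn": 0, "jaw": 0},
  {"dp": [18, -120, 10], "turn": 0, "jaw": 0},
  {"dp": [24, -160, 10], "turn": 0, "jaw": 0},
  {"dp": [30, -200, 10], "turn": 0, "jaw": 0},
])

```text
time_s: 5.25
tcp_pos: [0.4972, 0.1484, 0.2148]
orientation: [3.099, 0.515, -0.001]
wrist_force: [0.3, 0.6, 0.0]
finger_gap: -0.0001
gripper_force: 0.0
```

Emit:
apply_moves([
  {"dp": [8, -45, 0], "turn": 0, "jaw": 0},
  {"dp": [15, -90, 0], "turn": 0, "jaw": 0},
  {"dp": [23, -135, 0], "turn": 0, "jaw": 0},
  {"dp": [30, -180, 0], "turn": 0, "jaw": 0},
  {"dp": [38, -225, 0], "turn": 0, "jaw": 0},
])

```text
time_s: 5.75
tcp_pos: [0.5351, -0.0768, 0.2147]
orientation: [-3.099, -0.514, 0.001]
wrist_force: [0.8, 0.7, -0.5]
finger_gap: -0.0001
gripper_force: 0.0
```

Emit:
apply_moves([
  {"dp": [5, -30, 0], "turn": 0, "jaw": 0},
  {"dp": [7, -60, 0], "turn": 0, "jaw": 0},
  {"dp": [7, -70, 0], "turn": 0, "jaw": 0},
  {"dp": [7, -70, 0], "turn": 0, "jaw": 0},
  {"dp": [7, -70, 0], "turn": 0, "jaw": 0},
])

```text
time_s: 6.25
tcp_pos: [0.5421, -0.1441, 0.2145]
orientation: [-3.098, -0.514, 0.001]
wrist_force: [-1.2, 0.5, 0.4]
finger_gap: 0.0
gripper_force: 0.0
```

Emit:
apply_moves([
  {"dp": [0, -1, -35], "turn": 0, "jaw": 0},
  {"dp": [0, -1, -70], "turn": 0, "jaw": 0},
  {"dp": [0, -1, -100], "turn": 0, "jaw": 0},
  {"dp": [0, -1, -125], "turn": 0, "jaw": 0},
  {"dp": [0, -1, -130], "turn": 0, "jaw": 0},
])

```text
time_s: 6.75
tcp_pos: [0.5396, -0.1433, 0.0816]
orientation: [-3.095, -0.516, 0.01]
wrist_force: [-0.7, -0.3, -0.6]
finger_gap: 0.0002
gripper_force: 0.0
```

Emit:
apply_moves([
  {"dp": [0, 0, -8], "turn": 0, "jaw": 0},
  {"dp": [0, 0, -14], "turn": 0, "jaw": 0},
  {"dp": [0, 0, -19], "turn": 0, "jaw": 0},
  {"dp": [0, 0, -19], "turn": 0, "jaw": 0},
  {"dp": [0, 0, -19], "turn": 0, "jaw": 0},
])

```text
time_s: 7.25
tcp_pos: [0.5431, -0.1463, 0.0666]
orientation: [3.099, 0.514, 0.002]
wrist_force: [-0.3, 0.9, -0.8]
finger_gap: 0.0003
gripper_force: 0.0
```

```bash
python3 - <<'E'
from h import *
im,d=robot.camera("scene"); o=robot.get_obs(); print(o["tcp_pos"])
cv2.imwrite("pics/hover.png",cv2.resize(im[:,:,::-1],(768,576)))
E
```

```text
[ 0.54314167 -0.14632226  0.06662784]
```

View pics/hover.png

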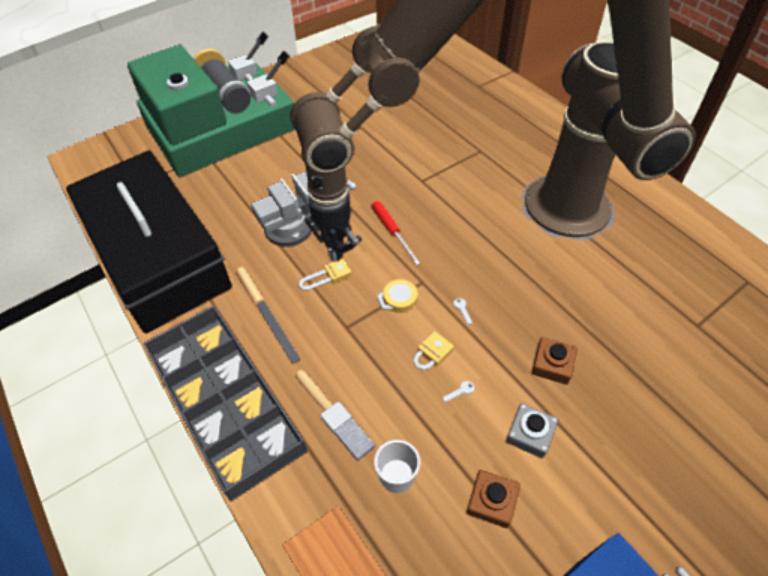

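The view shows the fingertips just above the long padlock's body at (340,255), nothing disturbed, and the call button up at (535,425). Trimming slightly, then holding for about 3 s.

Emit:
apply_moves([
  {"dp": [0, 2, -3], "turn": 0, "jaw": 0},
  {"dp": [0, 2, -3], "turn": 0, "jaw": 0},
  {"dp": [0, 2, -3], "turn": 0, "jaw": 0},
  {"dp": [0, 2, -3], "turn": 0, "jaw": 0},
  {"dp": [0, 2, -3], "turn": 0, "jaw": 0},
])

```text
time_s: 7.8
tcp_pos: [0.5427, -0.1441, 0.063]
orientation: [3.099, 0.514, 0.0]
wrist_force: [0.3, -0.3, -0.3]
finger_gap: 0.0005
gripper_force: 0.0
```

Emit:
apply_moves([
  {"dp": [0, 0, 0], "turn": 0, "jaw": 0},
  {"dp": [0, 0, 0], "turn": 0, "jaw": 0},
  {"dp": [0, 0, 0], "turn": 0, "jaw": 0},
  {"dp": [0, 0, 0], "turn": 0, "jaw": 0},
  {"dp": [0, 0, 0], "turn": 0, "jaw": 0},
])

```text
time_s: 8.3
tcp_pos: [0.5426, -0.1441, 0.063]
orientation: [-3.099, -0.514, 0.0]
wrist_force: [-0.1, -0.0, 0.2]
finger_gap: 0.0
gripper_force: 0.0
```

Emit:
apply_moves([
  {"dp": [0, 0, 0], "turn": 0, "jaw": 0},
  {"dp": [0, 0, 0], "turn": 0, "jaw": 0},
  {"dp": [0, 0, 0], "turn": 0, "jaw": 0},
  {"dp": [0, 0, 0], "turn": 0, "jaw": 0},
  {"dp": [0, 0, 0], "turn": 0, "jaw": 0},
])

```text
time_s: 8.8
tcp_pos: [0.5426, -0.1441, 0.063]
orientation: [-3.099, -0.514, 0.0]
wrist_force: [-0.2, -0.4, -0.5]
finger_gap: 0.0002
gripper_force: 0.0
```

Emit:
apply_moves([
  {"dp": [0, 0, 0], "turn": 0, "jaw": 0},
  {"dp": [0, 0, 0], "turn": 0, "jaw": 0},
  {"dp": [0, 0, 0], "turn": 0, "jaw": 0},
  {"dp": [0, 0, 0], "turn": 0, "jaw": 0},
  {"dp": [0, 0, 0], "turn": 0, "jaw": 0},
])

```text
time_s: 9.3
tcp_pos: [0.5426, -0.1441, 0.063]
orientation: [3.099, 0.514, 0.0]
wrist_force: [0.2, 0.2, -0.6]
finger_gap: -0.0001
gripper_force: 0.0
```

Emit:
apply_moves([
  {"dp": [0, 0, 0], "turn": 0, "jaw": 0},
  {"dp": [0, 0, 0], "turn": 0, "jaw": 0},
  {"dp": [0, 0, 0], "turn": 0, "jaw": 0},
  {"dp": [0, 0, 0], "turn": 0, "jaw": 0},
  {"dp": [0, 0, 0], "turn": 0, "jaw": 0},
])

```text
time_s: 9.8
tcp_pos: [0.5426, -0.1441, 0.063]
orientation: [3.099, 0.514, 0.0]
wrist_force: [-0.4, 0.3, -0.1]
finger_gap: -0.0002
gripper_force: 0.0
```

Emit:
apply_moves([
  {"dp": [0, 0, 0], "turn": 0, "jaw": 0},
  {"dp": [0, 0, 0], "turn": 0, "jaw": 0},
  {"dp": [0, 0, 0], "turn": 0, "jaw": 0},
  {"dp": [0, 0, 0], "turn": 0, "jaw": 0},
  {"dp": [0, 0, 0], "turn": 0, "jaw": 0},
])

```text
time_s: 10.3
tcp_pos: [0.5426, -0.1441, 0.063]
orientation: [-3.099, -0.514, 0.0]
wrist_force: [-0.3, -0.2, -0.2]
finger_gap: -0.0
gripper_force: 0.0
```

Emit:
apply_moves([
  {"dp": [0, 0, 40], "turn": 0, "jaw": 0},
  {"dp": [0, 0, 85], "turn": 0, "jaw": 0},
  {"dp": [0, 0, 130], "turn": 0, "jaw": 0},
  {"dp": [0, 0, 137], "turn": 0, "jaw": 0},
  {"dp": [-2, -35, 137], "turn": 0, "jaw": 0},
])

```text
time_s: 10.8
tcp_pos: [0.5426, -0.1771, 0.203]
orientation: [3.097, 0.52, 0.008]
wrist_force: [1.0, -1.1, -1.9]
finger_gap: -0.0
gripper_force: 0.0
```

Emit:
apply_moves([
  {"dp": [-2, -40, 0], "turn": 0, "jaw": 0},
  {"dp": [-4, -80, 0], "turn": 0, "jaw": 0},
  {"dp": [-6, -115, 0], "turn": 0, "jaw": 0},
  {"dp": [-8, -138, 0], "turn": 0, "jaw": 0},
  {"dp": [-8, -138, 0], "turn": 0, "jaw": 0},
])

```text
time_s: 11.3
tcp_pos: [0.5318, -0.3201, 0.1992]
orientation: [3.099, 0.509, -0.001]
wrist_force: [0.1, 1.2, 0.4]
finger_gap: 0.0003
gripper_force: 0.0
```

Emit:
apply_moves([
  {"dp": [0, 0, -10], "turn": 0, "jaw": 0},
  {"dp": [0, 0, -20], "turn": 0, "jaw": 0},
  {"dp": [0, 0, -30], "turn": 0, "jaw": 0},
  {"dp": [0, 0, -36], "turn": 0, "jaw": 0},
  {"dp": [0, 0, -36], "turn": 0, "jaw": 0},
])

```text
time_s: 11.8
tcp_pos: [0.5318, -0.3156, 0.162]
orientation: [-3.097, -0.515, 0.004]
wrist_force: [-0.3, 0.1, -0.0]
finger_gap: -0.0001
gripper_force: 0.0
```

Emit:
apply_moves([
  {"dp": [0, 0, 0], "turn": 0, "jaw": 0},
  {"dp": [0, 0, 0], "turn": 0, "jaw": 0},
  {"dp": [0, 0, 0], "turn": 0, "jaw": 0},
  {"dp": [0, 0, 0], "turn": 0, "jaw": 0},
])

```text
time_s: 12.2
tcp_pos: [0.5329, -0.3173, 0.1645]
orientation: [3.099, 0.514, 0.001]
wrist_force: [0.3, 1.3, -0.2]
finger_gap: -0.0005
gripper_force: 0.0
```

Tip height is 30 mm, so I'll lower it 6 mm to match the padlock hold and check.

Emit:
apply_moves([
  {"dp": [0, 0, -3], "turn": 0, "jaw": 0},
  {"dp": [0, 0, -6], "turn": 0, "jaw": 0},
  {"dp": [0, 0, -6], "turn": 0, "jaw": 0},
  {"dp": [0, 0, -6], "turn": 0, "jaw": 0},
  {"dp": [0, 0, -6], "turn": 0, "jaw": 0},
])

```text
time_s: 12.7
tcp_pos: [0.5326, -0.3171, 0.1579]
orientation: [-3.099, -0.514, 0.0]
wrist_force: [-0.5, 0.2, -0.0]
finger_gap: -0.0004
gripper_force: 0.0
```

Emit:
apply_moves([
  {"dp": [0, 0, 0], "turn": 0, "jaw": 0},
  {"dp": [0, 0, 0], "turn": 0, "jaw": 0},
  {"dp": [0, 0, 0], "turn": 0, "jaw": 0},
  {"dp": [0, 0, 0], "turn": 0, "jaw": 0},
  {"dp": [0, 0, 0], "turn": 0, "jaw": 0},
])

```text
time_s: 13.2
tcp_pos: [0.5326, -0.3171, 0.158]
orientation: [3.099, 0.514, 0.0]
wrist_force: [0.6, 0.8, 0.5]
finger_gap: 0.0002
gripper_force: 0.0
```

```bash
python3 - <<'E'
from h import *
im,d=robot.camera("scene"); print(robot.get_obs()["tcp_pos"])
cv2.imwrite("pics/vice.png",cv2.resize(im[60:230,120:320,::-1],None,fx=3.4,fy=3.4,interpolation=cv2.INTER_CUBIC))
E
```

```text
[ 0.5326426  -0.31709865  0.15801288]
```

View pics/vice.png

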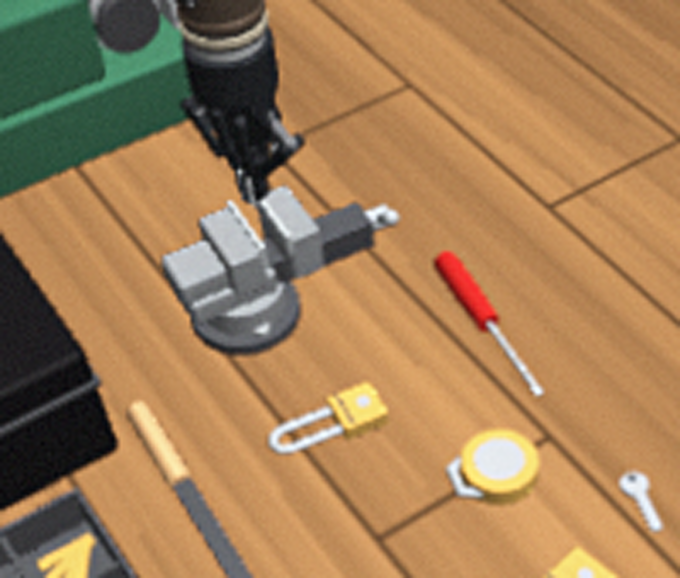

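The fingertips at (253,195) hover over the jaw gap without touching anything, and the padlocks haven't moved.

```bash
python3 -c "
from plant import robot
print(robot.job_done())"
```

```text
the job is handed in; nothing more can be done
None
```

Job handed in at about 13 s: the call button was pressed fully down and released, the fingertips were held about 24 mm above the long-shackle padlock's body for about 3 s, and they finished about 24 mm above the middle of the vice gap, with no contact seen apart from the button.

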